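Index the rotary table to the next hole

TASK

Index the rotary table one hole clockwise (seen from above): with the fingertips press the red plunger down until its pin is out of the hole, keep it down while you start the table turning by pushing on the yellow plate beside it, and let the plunger spring fully up into the very next hole, no further. Pick nothing up: leave the pipe flange lying on the table between its locating pins without touching it, and leave the things round about where they are. Finish clear of everything.

Things in the scene. Friction and masses are not known exactly. Their poses are not given: they have to be found in the camera images.
- index_base: Fixed rotary indexing table: green round foot, dark steel index plate of 236 mm diameter (top 46 mm above the bench) with eight holes at 45 degree steps, ringed in brass. Origin on the turning axis at bench height, z up. At table angle 0 the plunger stands 125 mm from the axis along this body's -y. The foot stays fixed; its place and yaw vary from run to run. Other tools and fittings lie on the bench round it.
- table (a joint): Angle of the aluminium table (176 mm diameter, top 66 mm above the bench) in rad, 0 at the start hole, growing CLOCKWISE seen from above; holes every 0.785 rad. A grey arm on the table carries the plunger and the push plate round with it. About 0.25 N m of friction holds it where it is left; in a hole it has about 0.02 rad of play either way.
- plunger (a joint): Travel of the spring plunger in m: 0 fully up (pin in a hole), 0.014 fully pressed. It springs up by itself: about 4 N at the top, 9 N fully pressed. The pin is clear of the hole from 0.010 pressed on. Between holes the pin rides on the plate's underside, the plunger staying near 0.010 even when let go, until the next hole comes, where it snaps up and stops the table.
- plunger_top (a point): Centre of the top of the red plunger button, a disc of 37 mm diameter, 6 mm thick; its top is 105 mm above the bench when up, 91 mm when fully pressed. It is 125 mm from the turning axis and moves vertically when pressed.
- push_face (a point): Point on the face of the yellow upright push plate which looks at the plunger, 31 mm clockwise (along the tangent) of the plunger's centre, at 108 mm above the bench. The plate is 46 mm wide along the radius, 6 mm thick and its top edge is 128 mm above the bench. Fingertips standing on the button and moved clockwise along the arc meet this face and carry the table round.
- axis_top (a point): Point on the turning axis at the level of the table's top, 66 mm above the bench; fixed.
- flange: Grey pipe flange, 150 mm diameter, 46 mm high, 0.8 kg, lying loose on the table between three 11 mm high locating pins, centred on the turning axis with about 2 mm of play; its top is 112 mm above the bench, the narrow neck upward. Origin at the centre of its underside. It turns with the table. Not to be touched.
- tape_measure: Bystander: yellow and black tape measure, 68x72x34 mm, on the bench. Origin under its centre.
- nut_a: Bystander: grey steel nut, 41x47x18 mm, on the bench. Origin under its centre.
- flux_tin: Bystander: round blue tin, 77 mm diameter, 39 mm high, on the bench. Origin under its centre.
- parts_box: Bystander: white and green cardboard carton, 85x115x50 mm, on the bench. Origin under its centre.

How it is judged:
By the outcome, as a careful person would: the job done as asked, in the order asked, and still so for the second after the job is handed in, with the robot touching nothing.
It also fails if it takes over 42 s, if anything falls off the work surface, if the arm or the gripper's body presses on something with over 40 N, if the wrist force passes 120 N, or if a joint passes its speed limit or range.

ROBOT

A 6-joint arm with a two-finger parallel gripper is mounted at the origin on a cart in front of the work surface, level with it; the furniture and walls round the work are solid. World frame = base frame: x ahead of the robot, y to its left, z up, the work surface at z = 0. Lengths are in m, angles in rad, forces in N, time in s.
With the tool pointing down it reaches from about 0.3 to 0.875 m from the base axis. Payload 6.4 kg.
Tool frame: the origin (TCP) lies at the very end of the fingers, on their centre line; the grasp point (between the pads) lies grip_depth behind it (grip_depth is the distance from the TCP to the grasp point, in m); z points along the fingers, y is the line along which they close (so a half turn about z gives the same grasp; the last joint's range is limited). The gripper opens to 85 mm and grips with 20 to 120 N. Pads are 22 mm wide; open, the fingers measure 114 mm over their backs; the gripper's body (76 mm by 85 mm) begins 54 mm behind the grasp point. The pads swing forward as they close: fully open they stand 13 mm farther back than shut.
Start: joints at [0.996, 0.181, 1.607, -0, 1.354, -0.206], TCP at [0.207, 0.536, 0.231] pointing down, gripper open.
Joint ranges: [-2.99, 2.99], [-0.89, 2.07], [0.3, 2.58], [-1.14, 4.28], [0, 2.63], [-3.12, 3.12]. Speed limits (rad/s): [2.57, 2.57, 3.01, 3.14, 3.14, 3.14].

INTERFACE

Orientations are given as a rotation vector (axis times angle).
In Python, from rig import sense, read_camera, camera_params, close_job, grip_depth gives the robot as it stands.
- The arm moves only by the shell command python3 -m creep 'ROWS' [FORCE]. ROWS is JSON, a list that holds one entry, the list of rows, each a list of 7 numbers: the opening, from -1 (shut) to 1 (fully open), then the shift along the tool's x, y, z in m, then the turn, a rotation vector about the tool's x, y, z in degrees. In form: [[[gripper, x, y, z, ax, ay, az], ...]]. A call has 1 to 12 rows; each row is the pose to reach, as a shift and turn from the pose commanded when the call began, along the tool's axes at that moment; what a row does not reach only later rows make up. A row lasts 1/12 s, in which the tool goes at most 41.7 mm and 7.16 degrees, less where a joint would pass 70% of its speed; a pose out of reach is approached as far as the arm can. A call with a gripper value outside its range is refused whole. The fingers move at their own pace and stop on an object; FORCE is the grip in N (left out, the last holds). Time passes only in rows, so rows that repeat a pose let the fingers close. It gives the time, the measured TCP pose, the force, the opening and the grip force at its end, in the units of the state.
- sense(): the state, without advancing time (a new reading comes with each control period).
- read_camera(name): name is "scene" or "top" or "wrist"; returns the picture (400x640x3 uint8, red, green, blue); there is no depth.
- camera_params(name): a dict with "camera_matrix" (3x3 intrinsics, pixels), "T" (4x4, takes a point from camera to world coordinates). Camera axes: x right, y down, z forward; pixel columns grow to the right and rows downward; lengths in m; the calibration is good to about 2 mm. The wrist camera is an equidistant fisheye: a pixel r from the principal point sees the ray r / f radians off the axis. A picture is of the moment at which its call begins: read the wrist's pose just before it. camera_params takes no time and is no camera call; for the wrist camera it gives the pose at the moment of the call.
- close_job(): hands the job in; it is judged then, once.
The state is a dict: "time": time; "joints": joint angles; "dq": joint speeds; "joint_torque": joint torques, N m; "tcp_pos": TCP position; "tool_rot": TCP orientation; "wrist_force": force on the tool from outside, world axes, zero at the start; "wrist_torque": the same for the moment, N m; "gripper_width": opening from 0.0 (shut) to 1.0 (fully open); "grasp_force": force on a finger pad.
Only numpy, scipy, OpenCV 4.12 (cv2) and the standard library are available. Lean on these libraries where they do the work, as an engineer would, in place of code of your own. Each camera call takes 0.05 s, during which the arm holds its last target. There are 200 camera calls.

## Working session

There is one attempt and no reset: what is moved stays moved. The work goes in short steps, Python scripts to look and compute and a shell command to move; the robot and the scene stay as the last step left them, time stands still between calls to the robot, and variables do not carry over. Pictures are saved under pics/ and viewed, at most 10 in all, crops included, and the job is handed in when it is done.

```bash
mkdir -p pics; cat > h.py <<'E'
import numpy as np, cv2
from rig import sense, read_camera, camera_params, grip_depth
from scipy.spatial.transform import Rotation as R
def ray(name,uv,z,P=None):
    P=P or camera_params(name);K=np.array(P["camera_matrix"]);T=np.array(P["T"])
    d=np.linalg.inv(K)@[uv[0],uv[1],1]
    d=T[:3,:3]@d;o=T[:3,3]
    return o+d*(z-o[2])/d[2]
E
python3 - <<'E'
from h import *
s=sense();print(s,grip_depth)
for n in("scene","top"):
    im=read_camera(n);cv2.imwrite(f"pics/{n}0.png",im[:,:,::-1])
    P=camera_params(n);print(n,np.round(P["camera_matrix"],1).tolist(),np.round(P["T"],3).tolist())
    hsv=cv2.cvtColor(im,cv2.COLOR_RGB2HSV)
    for c,lo,hi in(("red",(0,150,80),(8,255,255)),("red2",(172,150,80),(180,255,255)),("yel",(20,140,100),(35,255,255))):
        m=cv2.inRange(hsv,lo,hi);k,_,st,ce=cv2.connectedComponentsWithStats(m)
        for i in range(1,k):
            if st[i,4]>30:print(c,st[i],ce[i].round(1))
E
```

```text
{'time': 0.0, 'joints': array([ 9.95691357e-01,  1.81559590e-01,  1.60805436e+00,  8.06389821e-06,
        1.35381519e+00, -2.06297608e-01]), 'dq': array([ 0.00044083, -0.00029669, -0.00136791, -0.00078464,  0.00214846,
       -0.00124722]), 'joint_torque': array([ 8.36137897e-04, -4.44853091e+01, -3.51345563e+01, -1.67261069e-04,
        8.90046969e-03, -1.83922744e-06]), 'tcp_pos': array([0.20694613, 0.5358449 , 0.23035134]), 'tool_rot': array([-5.75916457e-01, -3.08763305e+00,  2.66205058e-03]), 'wrist_force': array([-0.26433707, -0.21033901, -0.20960641]), 'wrist_torque': array([-0.06304548, -0.04369501,  0.00926444]), 'grasp_force': 0.0, 'gripper_width': 0.9976249242112382} 0.0187
scene [[393.2, 0.0, 322.1], [0.0, 393.2, 205.7], [0.0, 0.0, 1.0]] [[-0.438, -0.607, 0.663, -0.036], [-0.899, 0.305, -0.314, 0.125], [-0.012, -0.734, -0.679, 0.677], [0.0, 0.0, 0.0, 1.0]]
red [139   0  24  15 126] [148.8   4.3]
red [116  59  29  12 241] [129.8  64.2]
red [125  83  26  10  96] [138.   88.5]
red [   0   88   81   49 2071] [ 37.4 113.4]
red [253 112  10   7  59] [257.4 115.2]
red [319 184 
[... 1132 characters left out ...]
9.4 127.2]
red [307 164  18  18 249] [315.2 172.3]
red [   0  182  129   21 1352] [ 63.7 190.5]
red [515 223  19  16 141] [524.2 229.7]
red [513 256  75  12 219] [548.8 262.1]
red [436 292  49  17 596] [459.2 300. ]
yel [255 121  10   9  40] [259.5 125.1]
yel [220 133  10   9  45] [224.4 137. ]
yel [289 136  10  10  43] [293.  140.9]
yel [578 142  10   9  77] [582.9 145.8]
yel [ 509  162   48   50 1845] [532.7 186.8]
yel [203 166  10  10  44] [207.6 170.2]
yel [304 187  24   6 122] [315.7 189.2]
yel [504 192  19  21  77] [510.9 203. ]
yel [215 201  10  10  46] [219.9 205.6]
yel [285 205  10   9  46] [289.5 208.9]
yel [249 218  10   9  42] [253.9 222.2]
yel [316 254  36  39 942] [334.3 272.6]
```

View pics/scene0.png

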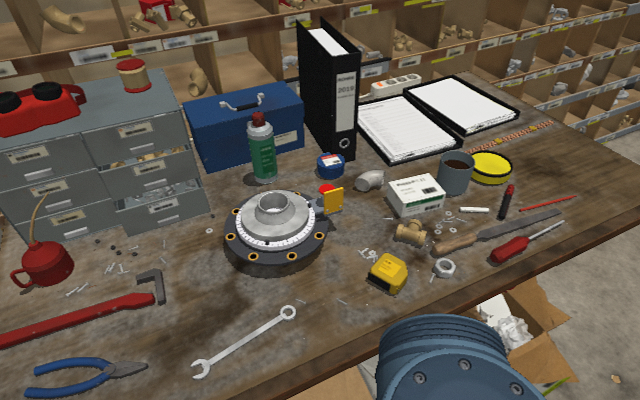

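View pics/top0.png

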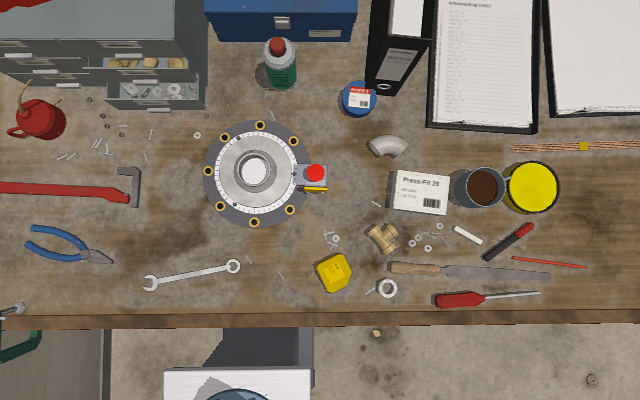

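The scene shows the table at about (270,215), with the red button at (326,188) and the yellow plate at (333,200). In the top view the button is at (315,172), the plate at (316,189), and the brass rings surround roughly (254,172). Clockwise at the plunger is towards the robot.

```bash
cat > m.py <<'E'
from h import *
def lines(name,uv):
    a=ray(name,uv,0.0);b=ray(name,uv,0.3);return a,(b-a)/np.linalg.norm(b-a)
def tri(u1,u2):
    A=[];B=[]
    M=np.zeros((3,3));v=np.zeros(3)
    for n,u in(("scene",u1),("top",u2)):
        a,d=lines(n,u);Q=np.eye(3)-np.outer(d,d);M+=Q;v+=Q@a
    return np.linalg.solve(M,v)
E
python3 - <<'E'
from m import *
b=tri((325.5,187.6),(315.2,172.3));print("button tri",b.round(4),"ray@.105",ray("top",(315.2,172.3),.105).round(4),ray("scene",(325.5,186.5),.105).round(4))
pts=np.array([ray("top",u,.046)[:2] for u in[(259.5,125.1),(224.4,137),(293,140.9),(207.6,170.2),(219.9,205.6),(289.5,208.9),(253.9,222.2)]])
A=np.c_[2*pts,np.ones(len(pts))];x=np.linalg.lstsq(A,(pts**2).sum(1),rcond=None)[0]
c=x[:2];print("centre",c.round(4),"r",np.sqrt(x[2]+c@c))
a=np.degrees(np.arctan2(*(pts-c).T[::-1]));print("ring angles",a.round(1), "yaw mod45",np.mean((a%45)).round(2))
p=ray("top",(315.2,172.3),.105)[:2]-c;print("plunger r",np.hypot(*p),"ang",np.degrees(np.arctan2(p[1],p[0])))
print("yellow plate top z.128",ray("top",(315.7,189.2),.128).round(4))
for u in [(278,48),(281,85)]: print("can",ray("top",u,.0),ray("top",u,.2))
s=sense();print(R.from_rotvec(s["tool_rot"]).as_matrix().round(3))
im=read_camera("top")[130:230,250:370,::-1];cv2.imwrite("pics/topc.png",cv2.resize(im,None,fx=6,fy=6,interpolation=cv2.INTER_CUBIC))
E
```

```text
button tri [ 0.5698 -0.1715  0.1077] ray@.105 [ 0.5699 -0.1719  0.105 ] [ 0.5763 -0.1742  0.105 ]
centre [ 0.5759 -0.0469] r 0.10505459667826329
ring angles [  -3.3   41.5  -48.3   86.3  131.7 -137.7  177. ] yaw mod45 41.75
plunger r 0.12512996407851254 ang -92.76431242657534
yellow plate top z.128 [ 0.5335 -0.1722  0.128 ]
can [ 0.87126059 -0.09018355  0.        ] [ 0.78993074 -0.10263253  0.2       ]
can [ 0.78431651 -0.09697704  0.        ] [ 0.72006045 -0.10809194  0.2       ]
[[-0.933  0.361 -0.001]
 [ 0.361  0.933 -0.001]
 [ 0.    -0.002 -1.   ]]
```

View pics/topc.png

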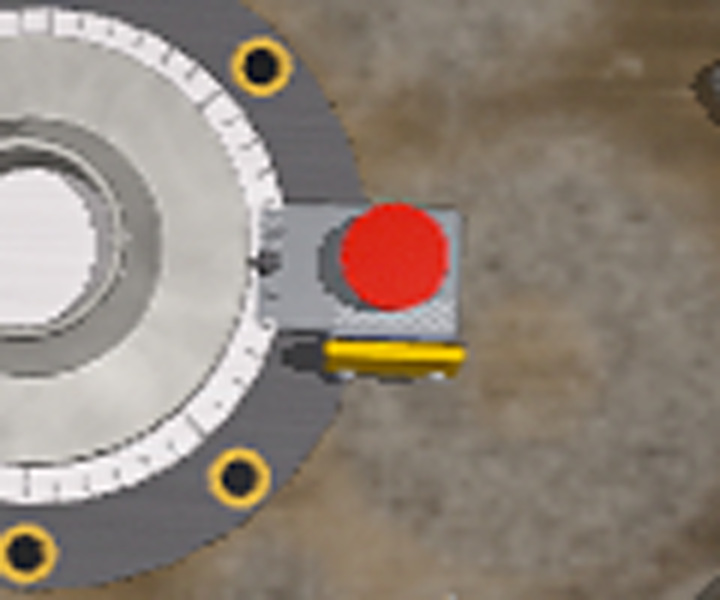

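The crop shows the red button at about (395,257) with the yellow plate about 95 px below it, 42 mm for scale by the rings. From the measurements, the axis is at (0.576,-0.047) and the plunger angle is -93°, r = 0.125. First move: over the button near the plate, closing the fingers.

```bash
python3 -m creep '[[[-1,-0.579,-0.534,0,0,0,-18],[-1,-0.579,-0.534,0,0,0,-18],[-1,-0.579,-0.534,0,0,0,-18],[-1,-0.579,-0.534,0,0,0,-18],[-1,-0.579,-0.534,0,0,0,-18],[-1,-0.579,-0.534,0,0,0,-18],[-1,-0.579,-0.534,0,0,0,-18],[-1,-0.579,-0.534,0,0,0,-18],[-1,-0.579,-0.534,0,0,0,-18],[-1,-0.579,-0.534,0,0,0,-18],[-1,-0.579,-0.534,0,0,0,-18],[-1,-0.579,-0.534,0,0,0,-18]]]' 60
cat > g.py <<'E'
# usage: g.py table_angle_deg tangential_offset_mm z : prints tool-frame shift from measured pose
import sys
from h import *
th,off,z=map(float,sys.argv[1:4]);c=np.array([.5759,-.0469])
s=sense();M=R.from_rotvec(s["tool_rot"])
def pose(t):
    a=np.radians(-93-t);return c+.125*np.array([np.cos(a),np.sin(a)])+off/1000*np.array([np.sin(a),-np.cos(a)]),np.degrees(np.arctan2(-np.cos(a),np.sin(a)))
m=M.as_matrix();yaw=np.degrees(np.arctan2(m[1,0],m[0,0]))
print("t",round(s["time"],2),"tcp",s["tcp_pos"].round(4),"F",s["wrist_force"].round(1),"w",round(s["gripper_width"],3),"yaw",yaw.round(1),"tilt",m[:,2].round(3))
r=s["tcp_pos"][:2]-c;print("radius",np.hypot(*r).round(4),"tip angle cw from start",((-93-np.degrees(np.arctan2(r[1],r[0])))).round(1))
p,y=pose(th);d=np.r_[p,z]-s["tcp_pos"]
print("shift",(m.T@d).round(4),"turn z",((yaw-y+180)%360-180).round(1))
E
python3 g.py 0 15 .125
```

```text
time: 1.15
tcp_pos: [0.4262, 0.0898, 0.2314]
tool_rot: [0.086, 3.14, 0.0]
wrist_force: [0.6, 1.1, 0.3]
gripper_width: -0.003
grasp_force: 0.0
t 1.15 tcp [0.4262 0.0898 0.2314] F [0.6 1.1 0.3] w -0.003 yaw 176.9 tilt [ 0.  0. -1.]
radius 0.2027 tip angle cw from start -230.6
shift [-0.1422 -0.2534  0.1064] turn z -0.1
```

```bash
python3 -m creep '[[[-1,-0.142,-0.253,0,0,0,0],[-1,-0.142,-0.253,0,0,0,0],[-1,-0.142,-0.253,0,0,0,0],[-1,-0.142,-0.253,0,0,0,0],[-1,-0.142,-0.253,0,0,0,0],[-1,-0.142,-0.253,0,0,0,0],[-1,-0.142,-0.253,0,0,0,0],[-1,-0.142,-0.253,0.05,0,0,0],[-1,-0.142,-0.253,0.07,0,0,0],[-1,-0.142,-0.253,0.08,0,0,0],[-1,-0.142,-0.253,0.08,0,0,0],[-1,-0.142,-0.253,0.08,0,0,0]]]'
python3 g.py 0 15 .115
python3 - <<'E'
from h import *
for n in("scene","top"):
    im=read_camera(n)[:,:,::-1];im=im[120:280,210:400] if n=="scene" else im[100:260,230:420]
    cv2.imwrite(f"pics/{n}1.png",cv2.resize(im,None,fx=3,fy=3,interpolation=cv2.INTER_CUBIC))
cv2.imwrite("pics/pair1.png",cv2.resize(np.hstack([cv2.imread("pics/scene1.png"),cv2.imread("pics/top1.png")]),(800,337)))
E
```

```text
time: 2.15
tcp_pos: [0.5539, -0.1682, 0.1516]
tool_rot: [-0.085, -3.14, -0.0]
wrist_force: [-0.6, -0.6, -0.3]
gripper_width: -0.0
grasp_force: 0.0
t 2.15 tcp [ 0.5539 -0.1682  0.1516] F [-0.6 -0.6 -0.3] w -0.0 yaw 176.9 tilt [-0.001  0.    -1.   ]
radius 0.1233 tip angle cw from start 7.3
shift [-0.0006 -0.0027  0.0366] turn z -0.1
```

View pics/pair1.png

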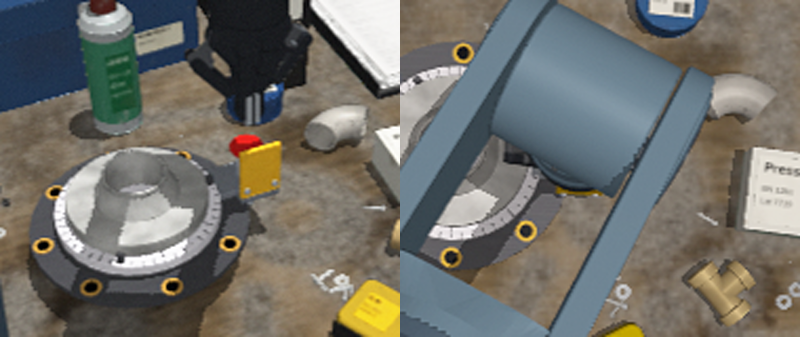

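The gripper's tips are at (255,112) in the left crop, right above the button (245,147) and beside the plate (260,168). Nothing has been touched. Now descend.

```bash
python3 -m creep '[[[-1,0,-0.003,0.02,0,0,0],[-1,0,-0.003,0.035,0,0,0],[-1,0,-0.003,0.042,0,0,0],[-1,0,-0.003,0.042,0,0,0]]]'; python3 g.py 0 15 .095
python3 -m creep '[[[-1,0,0,0.004,0,0,0],[-1,0,0,0.008,0,0,0],[-1,0,0,0.012,0,0,0],[-1,0,0,0.015,0,0,0],[-1,0,0,0.015,0,0,0],[-1,0,0,0.015,0,0,0]]]'; python3 g.py 0 15 .0925
```

```text
time: 2.58
tcp_pos: [0.5536, -0.1711, 0.1093]
tool_rot: [-0.085, -3.14, -0.0]
wrist_force: [-0.8, -0.0, -0.6]
gripper_width: -0.001
grasp_force: 0.0
t 2.58 tcp [ 0.5536 -0.1711  0.1093] F [-0.8 -0.  -0.6] w -0.001 yaw 176.9 tilt [-0.  0. -1.]
radius 0.1262 tip angle cw from start 7.2
shift [-0.0008  0.0002  0.0143] turn z -0.1
time: 3.08
tcp_pos: [0.555, -0.172, 0.0957]
tool_rot: [0.086, 3.138, -0.002]
wrist_force: [-0.1, 2.0, 7.0]
gripper_width: 0.003
grasp_force: 3.3
t 3.08 tcp [ 0.555  -0.172   0.0957] F [-0.1  2.   7. ] w 0.003 yaw 176.9 tilt [ 0.003 -0.001 -1.   ]
radius 0.1268 tip angle cw from start 6.5
shift [0.0006 0.001  0.0032] turn z -0.1
```

```bash
python3 -m creep '[[[-1,0,0,0.002,0,0,0],[-1,0,0,0.004,0,0,0],[-1,0,0,0.004,0,0,0],[-1,0,0,0.004,0,0,0]]]'; python3 g.py 0 20 .0925;python3 g.py 5 20 .0925;python3 g.py 10 20 .0925;python3 g.py 14 20 .0925
```

```text
time: 3.42
tcp_pos: [0.555, -0.172, 0.0919]
tool_rot: [0.086, 3.138, -0.002]
wrist_force: [-0.3, 1.4, 7.4]
gripper_width: -0.002
grasp_force: 4.0
t 3.42 tcp [ 0.555  -0.172   0.0919] F [-0.3  1.4  7.4] w -0.002 yaw 176.9 tilt [ 0.003 -0.001 -1.   ]
radius 0.1268 tip angle cw from start 6.5
shift [ 0.0057  0.001  -0.0006] turn z -0.1
t 3.42 tcp [ 0.555  -0.172   0.0919] F [-0.3  1.4  7.4] w -0.002 yaw 176.9 tilt [ 0.003 -0.001 -1.   ]
radius 0.1268 tip angle cw from start 6.5
shift [ 0.0165  0.0032 -0.0007] turn z 4.9
t 3.42 tcp [ 0.555  -0.172   0.0919] F [-0.3  1.4  7.4] w -0.002 yaw 176.9 tilt [ 0.003 -0.001 -1.   ]
radius 0.1268 tip angle cw from start 6.5
shift [ 0.0271  0.0063 -0.0007] turn z 9.9
t 3.42 tcp [ 0.555  -0.172   0.0919] F [-0.3  1.4  7.4] w -0.002 yaw 176.9 tilt [ 0.003 -0.001 -1.   ]
radius 0.1268 tip angle cw from start 6.5
shift [ 0.0354  0.0095 -0.0007] turn z 13.9
```

```bash
python3 -m creep '[[[-1,0.003,0,0,0,0,0],[-1,0.006,0.001,0,0,0,0],[-1,0.009,0.0015,0,0,0,1.5],[-1,0.012,0.002,0,0,0,3],[-1,0.0145,0.0028,0,0,0,4],[-1,0.017,0.0035,0,0,0,5],[-1,0.0195,0.004,0,0,0,6],[-1,0.022,0.0048,0,0,0,7.5],[-1,0.0245,0.0055,0,0,0,8.7],[-1,0.027,0.0063,0,0,0,10],[-1,0.031,0.008,0,0,0,12],[-1,0.031,0.008,0,0,0,12]]]'; python3 g.py 16 20 .112
python3 - <<'E'
from h import *
for n in("scene","top"):
    im=read_camera(n)[:,:,::-1];im=im[120:280,210:400] if n=="scene" else im[100:260,230:420]
    cv2.imwrite(f"pics/{n}2.png",cv2.resize(im,None,fx=3,fy=3,interpolation=cv2.INTER_CUBIC))
cv2.imwrite("pics/pair2.png",cv2.resize(np.hstack([cv2.imread("pics/scene2.png"),cv2.imread("pics/top2.png")]),(800,337)))
E
```

```text
time: 4.42
tcp_pos: [0.5247, -0.163, 0.0923]
tool_rot: [0.416, 3.11, -0.004]
wrist_force: [-0.4, -0.7, 8.0]
gripper_width: 0.001
grasp_force: 3.9
t 4.42 tcp [ 0.5247 -0.163   0.0923] F [-0.4 -0.7  8. ] w 0.001 yaw 164.8 tilt [ 0.004 -0.003 -1.   ]
radius 0.1268 tip angle cw from start 20.8
shift [ 0.0092  0.002  -0.0197] turn z 3.8
```

View pics/pair2.png

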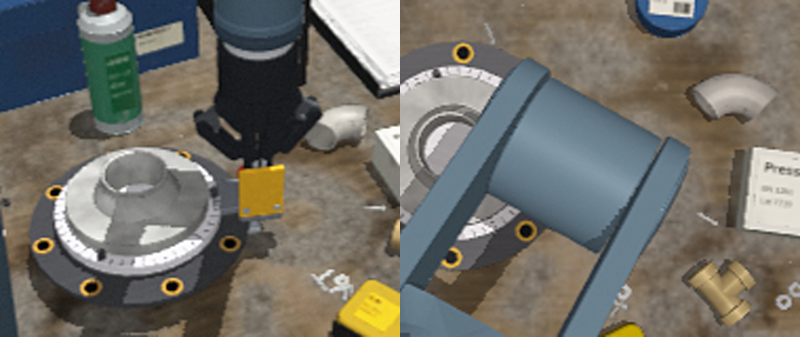

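Table pin marks moved from (120,258) to (103,253) in the left crop, and the plate (240–285) has turned with the tips behind it. The table is turning with the plunger down. I'll carry on a few degrees, still pressed.

```bash
python3 -m creep '[[[-1,0.0025,0.0005,0,0,0,1],[-1,0.005,0.001,0,0,0,2],[-1,0.0075,0.0016,0,0,0,3],[-1,0.010,0.002,0,0,0,4.5],[-1,0.0125,0.0028,0,0,0,5.5]]]'; python3 g.py 20 20 .112;
python3 - <<'E'
from h import *
im=read_camera("scene")[:,:,::-1][150:230,280:380]
cv2.imwrite("pics/s3.png",cv2.resize(im,None,fx=6,fy=6,interpolation=cv2.INTER_CUBIC))
E
```

```text
time: 4.93
tcp_pos: [0.5141, -0.1576, 0.0925]
tool_rot: [0.564, 3.085, -0.004]
wrist_force: [0.9, -3.5, 7.8]
gripper_width: -0.004
grasp_force: 3.9
t 4.93 tcp [ 0.5141 -0.1576  0.0925] F [ 0.9 -3.5  7.8] w -0.004 yaw 159.3 tilt [ 0.005 -0.004 -1.   ]
radius 0.1268 tip angle cw from start 26.2
shift [ 0.0062  0.0013 -0.0195] turn z 2.3
```

View pics/s3.png

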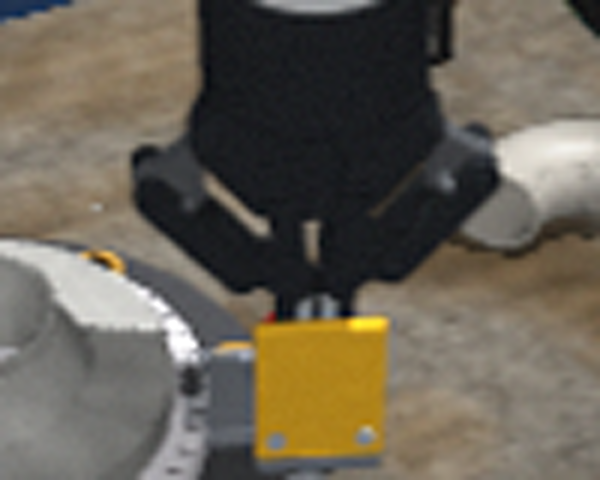

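The fingertips stand directly behind the plate (256–385 wide), with the button just visible at (270,318). The table is about 17° round. Next I let the plunger ride and keep pushing on the plate above button height.

```bash
python3 -m creep '[[[-1,0,0,-0.007,0,0,0],[-1,0.001,0,-0.014,0,0,0],[-1,0.002,0,-0.020,0,0,0],[-1,0.0025,0,-0.0205,0,0,0.5],[-1,0.005,0.0005,-0.0205,0,0,1.5]]]'; for a in 20 25 30 35 38 ; do python3 g.py $a 20 .112|tail -1;done;python3 g.py 20 20 .112
```

```text
time: 5.4
tcp_pos: [0.508, -0.154, 0.1114]
tool_rot: [0.604, 3.081, -0.001]
wrist_force: [2.7, -2.0, 3.3]
gripper_width: 0.001
grasp_force: 1.8
shift [-0.0006  0.0001 -0.0006] turn z 0.8
shift [ 0.0102  0.0025 -0.0006] turn z 5.8
shift [ 0.0207  0.0058 -0.0006] turn z 10.8
shift [ 0.0309  0.01   -0.0006] turn z 15.8
shift [ 0.0369  0.0129 -0.0006] turn z 18.8
t 5.4 tcp [ 0.508  -0.154   0.1114] F [ 2.7 -2.   3.3] w 0.001 yaw 157.8 tilt [ 0.002 -0.001 -1.   ]
radius 0.1268 tip angle cw from start 29.4
shift [-0.0006  0.0001 -0.0006] turn z 0.8
```

```bash
python3 -m creep '[[[-1,0.0025,0.0005,-0.001,0,0,1.8],[-1,0.005,0.001,-0.001,0,0,3],[-1,0.0075,0.0018,-0.001,0,0,4.3],[-1,0.010,0.0025,-0.001,0,0,5.5],[-1,0.0125,0.0032,-0.001,0,0,6.7]]]'; python3 g.py 30 20 .112
python3 - <<'E'
from h import *
im=read_camera("scene")[:,:,::-1][150:250,260:380]
cv2.imwrite("pics/s4.png",cv2.resize(im,None,fx=5,fy=5,interpolation=cv2.INTER_CUBIC))
E
python3 g.py 35 20 .112|tail -1; python3 g.py 40 20 .112|tail -1;python3 g.py 45 20 .112
```

```text
time: 5.82
tcp_pos: [0.4978, -0.1469, 0.112]
tool_rot: [0.785, 3.039, -0.002]
wrist_force: [3.8, -3.1, -0.4]
gripper_width: -0.0
grasp_force: 2.4
t 5.82 tcp [ 0.4978 -0.1469  0.112 ] F [ 3.8 -3.1 -0.4] w -0.0 yaw 151.0 tilt [ 0.002 -0.002 -1.   ]
radius 0.1269 tip angle cw from start 35.0
shift [ 0.0088  0.002  -0.0001] turn z 4.0
shift [ 0.0185  0.0047 -0.0002] turn z 9.0
shift [ 0.0289  0.0086 -0.0003] turn z 14.0
t 5.87 tcp [ 0.4971 -0.1462  0.1118] F [ 0.8  0.1 -0.3] w -0.0 yaw 151.0 tilt [ 0.001 -0.001 -1.   ]
radius 0.1268 tip angle cw from start 35.4
shift [ 0.0388  0.0134 -0.0003] turn z 19.0
```

View pics/s4.png

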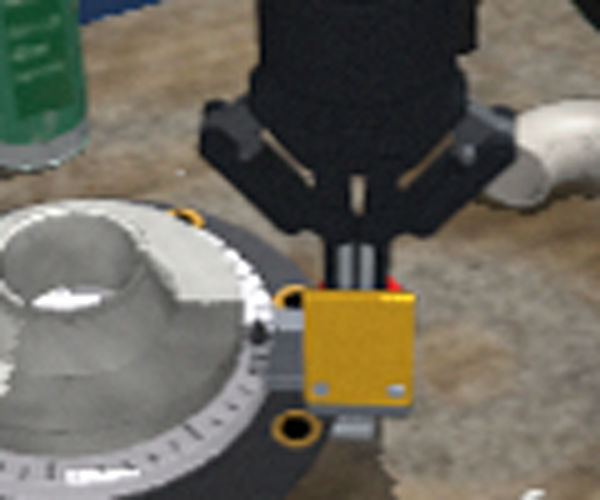

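The plate (305–413) with the tips behind it is halfway, and the next brass ring shows at (296,428). The forces are small. I'll continue to about 38°, then go slowly.

```bash
python3 -m creep '[[[-1,0.0025,0.0005,0,0,0,2],[-1,0.005,0.001,0,0,0,3.2],[-1,0.0075,0.0016,0,0,0,4.2],[-1,0.010,0.0022,0,0,0,5.3],[-1,0.0125,0.003,0,0,0,6.4],[-1,0.015,0.0037,0,0,0,7.5],[-1,0.0175,0.0044,0,0,0,8.7],[-1,0.020,0.0052,0,0,0,10],[-1,0.022,0.0058,0,0,0,11],[-1,0.024,0.0066,0,0,0,12]]]'; python3 g.py 40 20 .112;python3 g.py 43 20 .112|tail -1; python3 g.py 45 20 .112|tail -1;python3 g.py 47 20 .112|tail -1
```

```text
time: 6.7
tcp_pos: [0.4793, -0.129, 0.1118]
tool_rot: [1.098, 2.943, -0.001]
wrist_force: [3.3, -3.9, -1.5]
gripper_width: 0.0
grasp_force: 2.4
t 6.7 tcp [ 0.4793 -0.129   0.1118] F [ 3.3 -3.9 -1.5] w 0.0 yaw 139.1 tilt [ 0.001 -0.001 -1.   ]
radius 0.1267 tip angle cw from start 46.6
shift [ 0.0053  0.0011 -0.0002] turn z 2.1
shift [ 0.0118  0.0025 -0.0002] turn z 5.1
shift [ 0.016   0.0037 -0.0002] turn z 7.1
shift [ 0.0202  0.005  -0.0002] turn z 9.1
```

```bash
python3 -m creep '[[[-1,0.0015,0.0003,0,0,0,1.5],[-1,0.003,0.0006,0,0,0,2.2],[-1,0.0045,0.0009,0,0,0,2.9],[-1,0.006,0.0012,0,0,0,3.5],[-1,0.0075,0.0016,0,0,0,4.2],[-1,0.009,0.002,0,0,0,4.8],[-1,0.0105,0.0023,0,0,0,5.4]]]'; python3 g.py 45 20 .112
python3 -m creep '[[[-1,0.001,0.0002,0,0,0,0.5],[-1,0.002,0.0004,0,0,0,1],[-1,0.003,0.0007,0,0,0,1.4]]]';  python3 g.py 45 20 .112
```

```text
time: 7.28
tcp_pos: [0.4721, -0.119, 0.1115]
tool_rot: [-1.234, -2.887, -0.002]
wrist_force: [0.5, -0.2, 0.3]
gripper_width: 0.002
grasp_force: 0.0
t 7.28 tcp [ 0.4721 -0.119   0.1115] F [ 0.5 -0.2  0.3] w 0.002 yaw 133.7 tilt [-0.001  0.002 -1.   ]
radius 0.1264 tip angle cw from start 52.2
shift [ 0.0041  0.0005 -0.0005] turn z 1.7
time: 7.53
tcp_pos: [0.4711, -0.1172, 0.1117]
tool_rot: [-1.269, -2.874, 0.0]
wrist_force: [0.9, -2.0, -1.1]
gripper_width: -0.003
grasp_force: 0.9
t 7.53 tcp [ 0.4711 -0.1172  0.1117] F [ 0.9 -2.  -1.1] w -0.003 yaw 132.3 tilt [-0. -0. -1.]
radius 0.1262 tip angle cw from start 53.1
shift [ 0.0021 -0.     -0.0003] turn z 0.3
```

```bash
python3 -m creep '[[[-1,0.001,0.0002,0,0,0,0.3],[-1,0.0015,0.0002,0,0,0,0.3],[-1,0.0015,0.0002,0,0,0,0.3]]]';  python3 g.py 45 20 .112
python3 - <<'E'
from h import *
im=read_camera("scene")[:,:,::-1][150:250,260:380]
cv2.imwrite("pics/s5.png",cv2.resize(im,None,fx=5,fy=5,interpolation=cv2.INTER_CUBIC))
E
```

```text
time: 7.78
tcp_pos: [0.4704, -0.116, 0.1119]
tool_rot: [1.276, 2.87, 0.0]
wrist_force: [1.5, -0.9, -1.1]
gripper_width: -0.001
grasp_force: 0.7
t 7.78 tcp [ 0.4704 -0.116   0.1119] F [ 1.5 -0.9 -1.1] w -0.001 yaw 132.1 tilt [ 0.  0. -1.]
radius 0.1261 tip angle cw from start 53.8
shift [ 0.0008 -0.0004 -0.0001] turn z 0.1
```

View pics/s5.png

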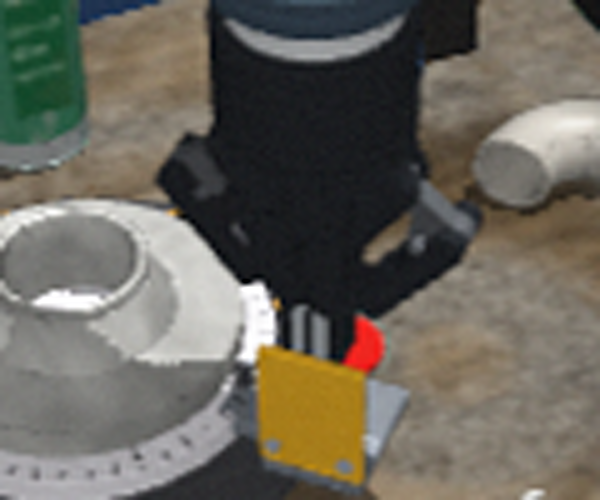

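The plate (260–365) has reached the next station and the button is visible at (370,343). I'll check its height by projecting its rim when up and when riding.

```bash
cat > rim.py <<'E'
from h import *
P=camera_params("scene");K=np.array(P["camera_matrix"]);T=np.linalg.inv(np.array(P["T"]))
im=read_camera("scene");m=cv2.inRange(cv2.cvtColor(im,cv2.COLOR_RGB2HSV),(0,170,120),(8,255,255));m[:,:310]=0;m[:,350:]=0;m[:195]=0;m[250:]=0
v,u=np.nonzero(m);print("red",u.min(),u.max(),v.min(),v.max(),len(u), "row of right extreme",v[u==u.max()].mean())
for th in(43,45,47):
  for z in(.105,.095):
    a=np.radians(-93-th);c=np.array([.5759,-.0469])+.125*np.array([np.cos(a),np.sin(a)])
    t=np.linspace(0,2*np.pi,60);X=np.c_[c[0]+.0185*np.cos(t),c[1]+.0185*np.sin(t),z+0*t,1+0*t]
    q=(T@X.T)[:3];q=K@q;q=q[:2]/q[2];print(th,z,q.min(1).round(1),q.max(1).round(1),"row right",q[1,q[0].argmax()].round(1))
E
python3 rim.py
```

```text
red 329 336 214 224 54 row of right extreme 219.0
43 0.105 [318.4 211. ] [336.2 223.5] row right 217.1
43 0.095 [318.5 214.4] [336.2 226.9] row right 220.5
45 0.105 [317.6 212.4] [335.5 224.9] row right 218.5
45 0.095 [317.7 215.8] [335.5 228.4] row right 221.9
47 0.105 [316.8 213.7] [334.8 226.4] row right 219.8
47 0.095 [316.9 217.1] [334.7 229.8] row right 223.3
```

```bash
python3 -m creep '[[[-1,0.0007,0.0002,0,0,0,0.3],[-1,0.0015,0.0004,0,0,0,0.6],[-1,0.0015,0.0004,0,0,0,0.6]]]';  python3 g.py 45 20 .112; python3 rim.py|head -1
python3 -m creep '[[[-1,0.0007,0.0002,0,0,0,0.3],[-1,0.0015,0.0004,0,0,0,0.6],[-1,0.0015,0.0004,0,0,0,0.6]]]';  python3 g.py 45 20 .112; python3 rim.py|head -1
```

```text
time: 8.13
tcp_pos: [0.4696, -0.1147, 0.1119]
tool_rot: [1.292, 2.864, -0.0]
wrist_force: [1.4, -1.7, 0.1]
gripper_width: -0.005
grasp_force: 0.8
t 8.13 tcp [ 0.4696 -0.1147  0.1119] F [ 1.4 -1.7  0.1] w -0.005 yaw 131.4 tilt [ 0. -0. -1.]
radius 0.1261 tip angle cw from start 54.5
shift [-0.0008 -0.0006 -0.0001] turn z -0.6
red 328 335 214 224 56 row of right extreme 219.5
time: 8.43
tcp_pos: [0.4688, -0.1133, 0.1119]
tool_rot: [-1.307, -2.857, 0.0]
wrist_force: [-0.4, -1.9, 0.1]
gripper_width: 0.003
grasp_force: 0.7
t 8.43 tcp [ 0.4688 -0.1133  0.1119] F [-0.4 -1.9  0.1] w 0.003 yaw 130.8 tilt [-0. -0. -1.]
radius 0.126 tip angle cw from start 55.2
shift [-0.0024 -0.0009 -0.0001] turn z -1.2
red 327 335 214 225 60 row of right extreme 219.5
```

```bash
python3 -m creep '[[[-1,0.0007,0.0003,0,0,0,0],[-1,0.0015,0.0006,0,0,0,0],[-1,0.0015,0.0006,0,0,0,0]]]';  python3 g.py 45 20 .112; python3 rim.py|head -1
python3 -m creep '[[[-1,0.0007,0.0003,0,0,0,0],[-1,0.0015,0.0006,0,0,0,0],[-1,0.0015,0.0006,0,0,0,0]]]';  python3 g.py 45 20 .112; python3 rim.py|head -1
```

```text
time: 8.73
tcp_pos: [0.4687, -0.1128, 0.1119]
tool_rot: [1.305, 2.856, -0.003]
wrist_force: [2.1, -7.3, -2.4]
gripper_width: -0.002
grasp_force: 2.8
t 8.73 tcp [ 0.4687 -0.1128  0.1119] F [ 2.1 -7.3 -2.4] w -0.002 yaw 130.9 tilt [ 0.001 -0.002 -1.   ]
radius 0.1259 tip angle cw from start 55.4
shift [-0.0028 -0.0011 -0.0001] turn z -1.1
red 328 335 214 225 60 row of right extreme 220.0
time: 9.03
tcp_pos: [0.4686, -0.1125, 0.112]
tool_rot: [1.304, 2.854, -0.005]
wrist_force: [2.6, -11.4, -5.6]
gripper_width: -0.002
grasp_force: 5.2
t 9.03 tcp [ 0.4686 -0.1125  0.112 ] F [  2.6 -11.4  -5.6] w -0.002 yaw 130.9 tilt [ 0.002 -0.004 -1.   ]
radius 0.1258 tip angle cw from start 55.5
shift [-0.003  -0.0013  0.    ] turn z -1.1
red 328 335 215 225 59 row of right extreme 220.0
```

The force rises steeply (12 N) with no motion, so the pin has stopped the table. Now back off, rise and look.

```bash
python3 -m creep '[[[-1,-0.003,-0.001,0,0,0,0],[-1,-0.008,-0.001,0,0,0,0],[-1,-0.010,-0.001,-0.005,0,0,0],[-1,-0.010,-0.001,-0.03,0,0,0],[-1,-0.010,-0.001,-0.06,0,0,0],[-1,-0.010,-0.001,-0.09,0,0,0],[-1,-0.010,-0.001,-0.12,0,0,0],[-1,-0.05,-0.001,-0.14,0,0,0],[-1,-0.09,-0.001,-0.14,0,0,0],[-1,-0.13,-0.001,-0.14,0,0,0],[-1,-0.16,-0.001,-0.14,0,0,0],[-1,-0.16,-0.001,-0.14,0,0,0]]]';  python3 g.py 45 20 .112; python3 rim.py
python3 - <<'E'
from h import *
im=read_camera("scene")[:,:,::-1][150:280,215:380]
cv2.imwrite("pics/s6.png",cv2.resize(im,None,fx=4,fy=4,interpolation=cv2.INTER_CUBIC))
E
```

```text
time: 10.08
tcp_pos: [0.574, -0.2359, 0.2512]
tool_rot: [1.309, 2.855, -0.001]
wrist_force: [-1.1, 0.2, -0.9]
gripper_width: -0.002
grasp_force: 0.0
t 10.08 tcp [ 0.574  -0.2359  0.2512] F [-1.1  0.2 -0.9] w -0.002 yaw 130.7 tilt [ 0.001 -0.001 -1.   ]
radius 0.189 tip angle cw from start -2.4
shift [ 0.1594 -0.0007  0.139 ] turn z -1.3
red 319 335 214 225 136 row of right extreme 220.0
43 0.105 [318.4 211. ] [336.2 223.5] row right 217.1
43 0.095 [318.5 214.4] [336.2 226.9] row right 220.5
45 0.105 [317.6 212.4] [335.5 224.9] row right 218.5
45 0.095 [317.7 215.8] [335.5 228.4] row right 221.9
47 0.105 [316.8 213.7] [334.8 226.4] row right 219.8
47 0.095 [316.9 217.1] [334.7 229.8] row right 223.3
```

View pics/s6.png

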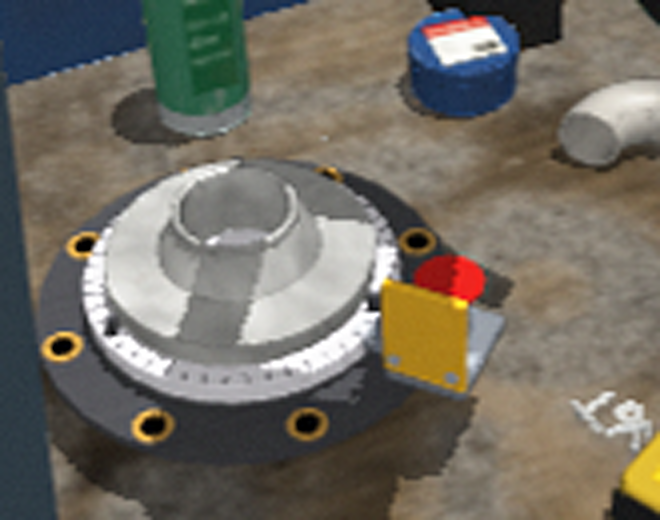

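The robot is clear. The button, at (450,280), stands above its arm, the plate is at (425,335), and the flange is in place. A last triangulated height check, comparing its red rows with the initial picture's bias.

```bash
python3 - <<'E'
from m import *
P=camera_params("scene");K=np.array(P["camera_matrix"]);T=np.linalg.inv(np.array(P["T"]))
def box(th,z):
    a=np.radians(-93-th);c=np.array([.5759,-.0469])+.125*np.array([np.cos(a),np.sin(a)])
    t=np.linspace(0,2*np.pi,60);X=np.c_[c[0]+.0185*np.cos(t),c[1]+.0185*np.sin(t),z+0*t,1+0*t]
    q=K@(T@X.T)[:3];q=q[:2]/q[2];return q.min(1).round(1),q.max(1).round(1)
print("initial pred up",box(0,.105),"observed u319-334 v184-193")
im=read_camera("top");m=cv2.inRange(cv2.cvtColor(im,cv2.COLOR_RGB2HSV),(0,150,80),(8,255,255));k,_,st,ce=cv2.connectedComponentsWithStats(m)
for i in range(1,k):
    if st[i,4]>50 and 240<ce[i][0]<350 and 150<ce[i][1]<260:
        p=ray("top",ce[i],.105);d=p[:2]-[.5759,-.0469];print(st[i],ce[i],p.round(4),"r",np.hypot(*d),"turn",-93-np.degrees(np.arctan2(d[1],d[0])))
E
```

```text
initial pred up (array([317.6, 183.4]), array([334.1, 194. ])) observed u319-334 v184-193
[290 208  13  10  70] [296.78571429 211.51428571] [ 0.4906 -0.1342  0.105 ] r 0.12209671508113755 turn 41.32705357451846
```

```bash
python3 -m creep '[[[-1,-0.114,-0.098,0,0,0,0],[-1,-0.114,-0.098,0,0,0,0],[-1,-0.114,-0.098,0,0,0,0],[-1,-0.114,-0.098,0,0,0,0],[-1,-0.114,-0.098,0,0,0,0],[-1,-0.114,-0.098,0,0,0,0]]]'; python3 - <<'E'
from m import *
im=read_camera("top");m=cv2.inRange(cv2.cvtColor(im,cv2.COLOR_RGB2HSV),(0,150,80),(8,255,255));k,_,st,ce=cv2.connectedComponentsWithStats(m)
for i in range(1,k):
    if st[i,4]>50 and 240<ce[i][0]<350 and 150<ce[i][1]<260:
        for z in(.105,.095):
            p=ray("top",ce[i],z);d=p[:2]-[.5759,-.0469];print(st[i],p.round(4),"r",np.hypot(*d),"turn",-93-np.degrees(np.arctan2(d[1],d[0])))
        print("tri",tri((327,219.5),ce[i]))
E
```

```text
time: 10.73
tcp_pos: [0.5715, -0.3822, 0.2518]
tool_rot: [-1.308, -2.856, -0.001]
wrist_force: [0.2, 0.9, -0.2]
gripper_width: -0.0
grasp_force: 0.0
[285 208  18  18 251] [ 0.4811 -0.1284  0.105 ] r 0.12496749694004303 turn 46.30963322523084
[285 208  18  18 251] [ 0.4814 -0.1281  0.095 ] r 0.12458810736053427 turn 46.326943671140384
tri [ 0.48067685 -0.12923969  0.10494314]
```

The table has turned 46.3° (45° plus the play) and the button stands at 105 mm, fully up.

```bash
python3 -c "from rig import close_job; print(close_job())"
```

```text
the job is handed in; nothing more can be done
None
```

The table is indexed one hole clockwise: it measured 46.3° (45° plus play), the plunger is fully up in the next hole at 105 mm, the flange was left untouched, the arm finished clear of everything, and the job was handed in at about 11 s.

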